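Consumables back on their strip in order of height

TASK

Put the four bench consumables that stand between the robot and the storage strip (the big wash bottle, the small flux bottle, the wire spool and the tape roll) back on the strip in order of height: the tallest on the pad next to the strip's upright end plate, then each shorter one on the next pad, down to the lowest on the pad farthest from the plate. Each stands upright as it stands now, centred on its own round pad, and the multimeter, heat sink and side cutters nearby stay where they are.

Things in the scene. Friction and masses are not known exactly. Their poses are not given: they have to be found in the camera images.
- wash_bottle: Pale whitish plastic wash bottle with a thin nozzle, standing upright; 161 mm tall in all; its cylindrical body is 54 mm in diameter up to 112 mm, above which come shoulder and nozzle (grip the body, not the nozzle). About 0.22 kg. Origin: centre of its underside; z up. Rotationally symmetric.
- flux_bottle: Small pale whitish bottle with a dark pointed cap, standing upright; 96 mm tall in all; its cylindrical body is 33 mm in diameter up to 68 mm (grip the body). About 0.05 kg. Origin: centre of its underside; z up. Rotationally symmetric.
- wire_spool: Wire spool standing on its flange, wound with pale wire; flanges 54 mm in diameter, 38 mm high; grips like a solid cylinder 54 mm in diameter. About 0.32 kg. Origin: centre of its underside; z up.
- tape_roll: Roll of black tape lying flat; 52 mm outside diameter, 19 mm high, its hole cannot be used (grip across the outside). About 0.05 kg. Origin: centre of its underside to about 1.5 mm; z up.
- pad_a: One of four identical round black rubber pads, 64 mm in diameter, 2 mm thick, fixed in a straight row 95 mm from centre to centre (order a, b, c, d) on the storage strip, a flat aluminium bar 80 x 450 x 6 mm fixed to the worktop across the front of the robot. Origin: centre of its underside; its top is 8 mm above the worktop. Either end of the row may bear the end plate.
- pad_b: One of four identical round black rubber pads, 64 mm in diameter, 2 mm thick, fixed in a straight row 95 mm from centre to centre (order a, b, c, d) on the storage strip, a flat aluminium bar 80 x 450 x 6 mm fixed to the worktop across the front of the robot. Origin: centre of its underside; its top is 8 mm above the worktop. Either end of the row may bear the end plate.
- pad_c: One of four identical round black rubber pads, 64 mm in diameter, 2 mm thick, fixed in a straight row 95 mm from centre to centre (order a, b, c, d) on the storage strip, a flat aluminium bar 80 x 450 x 6 mm fixed to the worktop across the front of the robot. Origin: centre of its underside; its top is 8 mm above the worktop. Either end of the row may bear the end plate.
- pad_d: One of four identical round black rubber pads, 64 mm in diameter, 2 mm thick, fixed in a straight row 95 mm from centre to centre (order a, b, c, d) on the storage strip, a flat aluminium bar 80 x 450 x 6 mm fixed to the worktop across the front of the robot. Origin: centre of its underside; its top is 8 mm above the worktop. Either end of the row may bear the end plate.
- end_plate: Upright steel end plate fixed across one end of the strip (its 72 mm width across the strip, 4 mm thick, its top 61 mm above the worktop, on a 22 mm wide foot), 65.5 mm beyond the centre of the nearest pad; the strip's other end has only a low flat bar, its top 10 mm above the worktop. Origin: centre of its underside, 6 mm above the worktop.
- multimeter: Handheld multimeter, dark with a yellow case, 142 x 70 x 41 mm, lying on the worktop beside the work; a bystander, to be left alone. Origin: centre of its underside.
- heat_sink: Finned black heat sink, 40 x 40 x 21 mm, lying behind the strip; a bystander, to be left alone. Origin: centre of its underside.
- side_cutters: Side cutters with orange handles, 45 x 125 x 11 mm, lying beside the work; a bystander, to be left alone. Origin: centre of its underside.

How it is judged:
At the end, for the whole second after the job is handed in: Counting from the end plate, the pads bear the wash bottle, the flux bottle, the wire spool and the tape roll, each centred on its pad to 13 mm, resting on it (underside no more than 4 mm above the pad's top), upright to 0.1 rad and at rest (((horizontal distance between end_plate and pad_a below 0.12 m and horizontal distance between wash_bottle and pad_a below 0.013 m and z of wash_bottle in the frame of pad_a below 0.006 m and horizontal distance between flux_bottle and pad_b below 0.013 m and z of flux_bottle in the frame of pad_b below 0.006 m and horizontal distance between wire_spool and pad_c below 0.013 m and z of wire_spool in the frame of pad_c below 0.006 m and horizontal distance between tape_roll and pad_d below 0.013 m and z of tape_roll in the frame of pad_d below 0.006 m) or (horizontal distance between end_plate and pad_d below 0.12 m and horizontal distance between wash_bottle and pad_d below 0.013 m and z of wash_bottle in the frame of pad_d below 0.006 m and horizontal distance between flux_bottle and pad_c below 0.013 m and z of flux_bottle in the frame of pad_c below 0.006 m and horizontal distance between wire_spool and pad_b below 0.013 m and z of wire_spool in the frame of pad_b below 0.006 m and horizontal distance between tape_roll and pad_a below 0.013 m and z of tape_roll in the frame of pad_a below 0.006 m)) and angle between each of wash_bottle, flux_bottle, wire_spool, tape_roll's own z axis and vertical below 0.1 rad and linear speed of each of wash_bottle, flux_bottle, wire_spool, tape_roll below 0.02 m/s); the robot touches nothing.
It fails at once if the multimeter is disturbed (moved more than 20 mm) (distance of multimeter from where it was at the start of the episode above 0.02 m).
It fails at once if the heat sink is disturbed (moved more than 20 mm) (distance of heat_sink from where it was at the start of the episode above 0.02 m).
It fails at once if the side cutters is disturbed (moved more than 20 mm) (distance of side_cutters from where it was at the start of the episode above 0.02 m).
It also fails if it takes over 102 s, if anything falls off the work surface, if the arm or the gripper's body presses on something with over 40 N, if the wrist force passes 120 N, or if a joint passes its speed limit or range.

ROBOT

A 6-joint arm with a two-finger parallel gripper is mounted at the origin on a cart in front of the work surface, level with it; the furniture and walls round the work are solid. World frame = base frame: x ahead of the robot, y to its left, z up, the work surface at z = 0. Lengths are in m, angles in rad, forces in N, time in s.
With the tool pointing down it reaches from about 0.35 to 0.975 m from the base axis. Payload 4.9 kg.
Tool frame: the origin (TCP) lies midway between the tips of the shut fingers; the grasp point (between the pads) lies 19 mm behind it (ctrl.tcp_to_grasp is the distance from the TCP to the grasp point, in m); z points along the fingers, y is the line along which they close (so a half turn about z gives the same grasp; the last joint's range is limited). The gripper opens to 85 mm and grips with 20 to 120 N. Pads are 22 mm wide; open, the fingers measure 114 mm over their backs; the gripper's body (76 mm by 85 mm) begins 54 mm behind the grasp point. The pads swing forward as they close: fully open they stand 13 mm farther back than shut.
Start: joints at [-1.289, 0.053, 1.613, -0, 1.476, -0.119], TCP at [0.244, -0.575, 0.231] pointing down, gripper open.
Joint ranges: [-3.01, 3.01], [-1.01, 2.22], [0.06, 2.58], [-1.02, 4.17], [0.09, 2.62], [-3.14, 3.14]. Speed limits (rad/s): [2.57, 2.57, 3.14, 3.14, 3.14, 3.14].

INTERFACE

Orientations are given as a rotation vector (axis times angle).
In Python, from station import ctrl, ticket, get_image, camera_params gives the robot as it stands (ctrl), with the cameras as plain functions and the job (ticket).
- The arm moves only by the tool jog_arm, called after "Call:" by a JSON object that holds its "method" and its "body". Schema: {"type":"object","properties":{"increments":{"type":"array","items":{"type":"array","items":{"type":"number"},"minItems":7,"maxItems":7},"minItems":1,"maxItems":20},"clamp_n":{"type":"number"},"only":{"type":"string"},"quiet":{"type":"boolean"},"lines":{"type":"string"}},"required":["increments"],"additionalProperties":false}. increments is a list of rows, 1 to 20 of them, each of 7 numbers: the finger opening in m, then dx, dy, dz in m, then a rotation vector rx, ry, rz in rad; each row is the pose to reach, as a shift and turn from the pose commanded when the call began, along the tool's axes at that moment; what a row does not reach only later rows make up. A row lasts 1/12 s, in which the tool goes at most 0.0417 m and 0.125 rad, less where a joint would pass 70% of its speed; a pose out of reach is approached as far as the arm can. The fingers move at their own pace and stop on an object; clamp_n is the grip in N (left out, the last holds). Time passes only in rows, so rows that do not move let the fingers close. The tool returns the time, the measured TCP pose, the force, the opening and the grip force at its end. only (a regular expression) keeps the lines of the reply that match it, lines (a string "A,B") keeps lines A to B, and quiet returns only ok. Input that does not fit is refused with a message, and nothing moves.
- ctrl.get_obs(): the state, without advancing time (a new reading comes with each control period).
- get_image(name): name is "scene" or "top" or "wrist"; returns the picture (384x512x3 uint8, red, green, blue); there is no depth.
- camera_params(name): a dict with "fx", "fy", "cx", "cy" (pixels), "T" (4x4, takes a point from camera to world coordinates); the wrist camera has in their place "tool_from_camera" (4x4, takes a point from camera to tool coordinates, whose origin is the TCP and whose axes are the flange's). Camera axes: x right, y down, z forward; pixel columns grow to the right and rows downward; lengths in m; the calibration is good to about 2 mm. A picture is of the moment at which its call begins: read the wrist's pose just before it. camera_params takes no time and is no camera call.
- ticket.finish_job(): hands the job in; it is judged then, once.
The state is a dict: "t": time; "q": joint angles; "dq": joint speeds; "effort": joint torques, N m; "tool_pos": TCP position; "tool_rot": TCP orientation; "contact_force": force on the tool from outside, world axes, zero at the start; "wrist_torque": the same for the moment, N m; "opening": finger opening in m; "grip_force": force on a finger pad.
Only numpy, scipy, OpenCV 4.12 (cv2) and the standard library are available. Lean on these libraries where they do the work, as an engineer would, in place of code of your own. Each camera call takes 0.05 s, during which the arm holds its last target. There are 200 camera calls.

## Working session

There is one attempt and no reset: what is moved stays moved. The work goes in short steps, Python scripts to look and compute and a tool call to move; the robot and the scene stay as the last step left them, time stands still between calls to the robot, and variables do not carry over. Pictures are saved under pics/ and viewed, at most 17 in all, crops included, and the job is handed in when it is done.

```bash
ls; mkdir -p pics
```

Run:
```python
from station import ctrl, ticket, get_image, camera_params
import cv2,numpy as np
np.set_printoptions(precision=4,suppress=True)
o=ctrl.get_obs();print(o['t'],o['tool_pos'],o['tool_rot'],o['opening'])
for n in ['scene','top']:
    im=get_image(n);cv2.imwrite(f'pics/{n}0.png',cv2.resize(im[:,:,::-1],(800,600),interpolation=cv2.INTER_CUBIC));p=camera_params(n);print(n,p)
```

```text
pics
station.py
0.0 [ 0.2437 -0.5749  0.2301] [-3.0767 -0.625   0.0002] 0.08531311849635972
scene {'fx': 473.95113255356046, 'fy': 473.95113255356046, 'cx': 261.38868586380266, 'cy': 190.51640092173926, 'T': array([[-0.7223, -0.3282,  0.6088, -0.3326],
       [-0.6912,  0.3131, -0.6513,  1.039 ],
       [ 0.0232, -0.8912, -0.453 ,  0.743 ],
       [ 0.    ,  0.    ,  0.    ,  1.    ]])}
top {'fx': 447.4519668326967, 'fy': 447.4519668326967, 'cx': 257.2828698430386, 'cy': 190.9077108903197, 'T': array([[ 0.013 , -0.996 ,  0.0886,  0.4654],
       [-0.9998, -0.014 , -0.0109,  0.0125],
       [ 0.0121, -0.0885, -0.996 ,  1.5224],
       [ 0.    ,  0.    ,  0.    ,  1.    ]])}
```

View pics/top0.png

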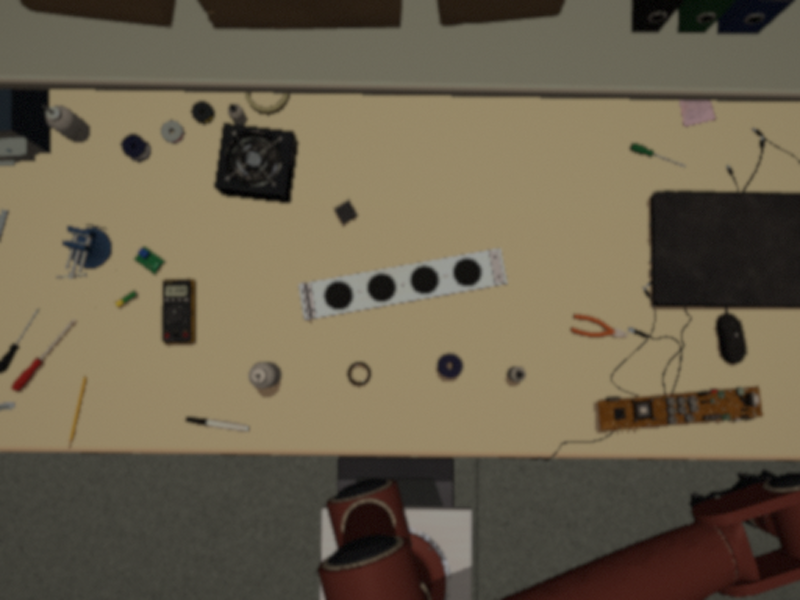

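View pics/scene0.png

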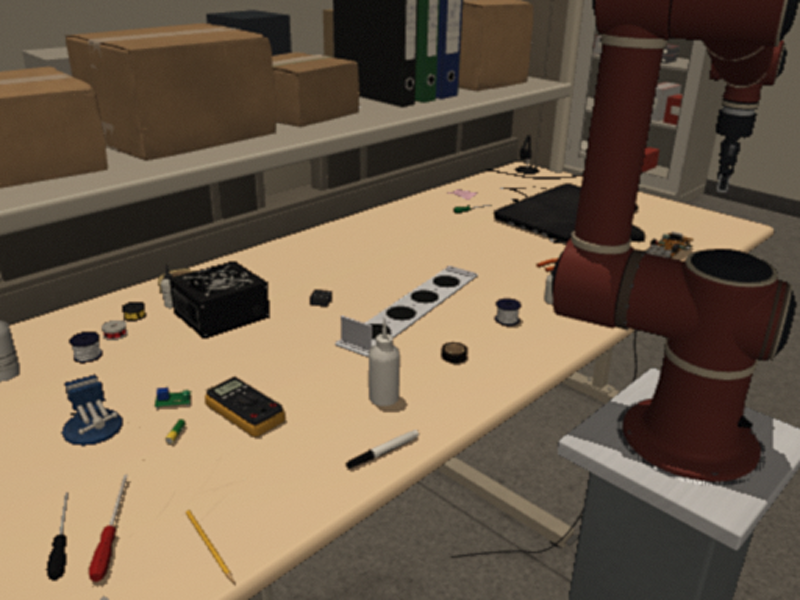

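The top view shows wash bottle (265,375), tape (359,373), spool (449,366) and flux bottle (515,374). The pads run from (338,295) to (467,272), with the end plate at the left (+y) end. I'll enlarge a crop for accuracy.

Run:
```python
from station import ctrl, ticket, get_image, camera_params
import cv2,numpy as np
im=np.mean([get_image('top').astype(float) for _ in range(4)],0).astype('uint8')
cv2.imwrite('pics/top_raw.png',im[:,:,::-1])
c=im[155:255,150:346,::-1];cv2.imwrite('pics/crop1.png',cv2.resize(c,None,fx=4,fy=4,interpolation=cv2.INTER_CUBIC))
```

```text
(no output)
```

View pics/crop1.png

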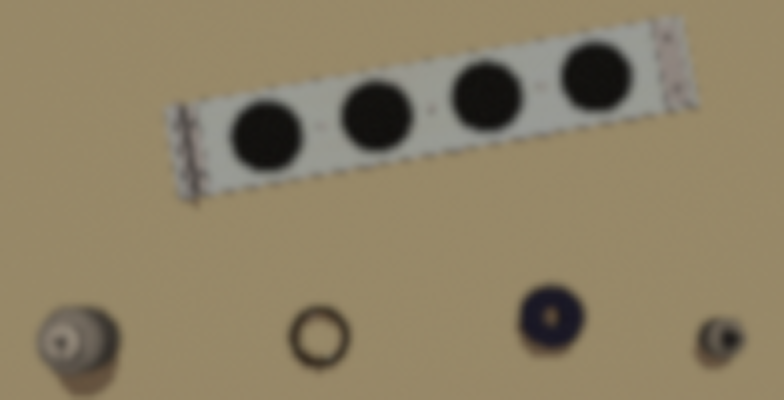

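Crop centres: pads (267,136), (377,116), (487,96), (596,77), tape (320,337), spool top (552,317), wash nozzle tip (61,341) and flux tip (733,338).

Create h.py:
```python
from station import ctrl, ticket, get_image, camera_params
import cv2,numpy as np
from scipy.spatial.transform import Rotation as R
np.set_printoptions(precision=4,suppress=True)
def ray(p,T,u,v,z):
    d=T[:3,:3]@[(u-p['cx'])/p['fx'],(v-p['cy'])/p['fy'],1]
    return T[:3,3]+d*(z-T[2,3])/d[2]
def proj(p,T,X):
    c=T[:3,:3].T@(np.asarray(X)-T[:3,3]);return np.array([p['fx']*c[0]/c[2]+p['cx'],p['fy']*c[1]/c[2]+p['cy']])
def tool():
    o=ctrl.get_obs();T=np.eye(4);T[:3,:3]=R.from_rotvec(o['tool_rot']).as_matrix();T[:3,3]=o['tool_pos'];return T
def to_tool(X,yaw=None):
    "shift in tool axes to world X; yaw turn about tool z to make tool y point at world angle yaw"
    T=tool();d=T[:3,:3].T@(np.asarray(X)-T[:3,3]);y=T[:3,1];a=np.arctan2(y[1],y[0])
    return d,a
```

Run:
```python
from h import *
p=camera_params('top')
for n,x,y,z in [('A',267,136,.008),('B',377,116,.008),('C',487,96,.008),('D',596,77,.008),('tape',320,337,.019),('spool',552,317,.038),('wash',61,341,.161),('flux',733,338,.096)]:
    print(n,ray(p,p['T'],150+(x+.5)/4-.5,155+(y+.5)/4-.5,z))
T=tool();print(T);print(camera_params('wrist'));print(ctrl.tcp_to_grasp)
```

```text
A [0.606 0.135 0.008]
B [0.6244 0.0419 0.008 ]
C [ 0.6429 -0.0515  0.008 ]
D [ 0.6605 -0.1444  0.008 ]
tape [0.4371 0.0864 0.019 ]
spool [ 0.4564 -0.1058  0.038 ]
wash [0.4343 0.2746 0.161 ]
flux [ 0.442  -0.2452  0.096 ]
[[ 0.9208  0.3901 -0.0002  0.2438]
 [ 0.3901 -0.9208  0.0006 -0.5753]
 [ 0.0001 -0.0006 -1.      0.2309]
 [ 0.      0.      0.      1.    ]]
{'fx': 337.247367126272, 'fy': 337.247367126272, 'cx': 252.8016436080499, 'cy': 195.1392466791564, 'tool_from_camera': array([[-0.0002, -0.9598, -0.2806,  0.0727],
       [ 1.    , -0.0001, -0.0002,  0.0002],
       [ 0.0001, -0.2806,  0.9598, -0.1432],
       [ 0.    ,  0.    ,  0.    ,  1.    ]])}
0.0187
```

Run:
```python
from h import *
p=camera_params('scene');im=get_image('scene')[:,:,::-1].copy()
c=im[160:290,200:360];s=5;c=cv2.resize(c,None,fx=s,fy=s,interpolation=cv2.INTER_CUBIC)[:600]
def P(X): u=proj(p,p['T'],X);return tuple(int(round(v)) for v in (s*(u-[200,160]+.5)-.5))
a=np.linspace(0,2*np.pi,40)
for x,y,r,z in [(.606,.135,.032,.008),(.6244,.0419,.032,.008),(.6429,-.0515,.032,.008),(.4371,.0864,.026,.019),(.4564,-.1058,.027,.038),(.4343,.2746,.027,.112),(.4343,.2746,.027,0),(.4343,.2746,.003,.161)]:
    cv2.polylines(c,[np.array([P([x+r*np.cos(t),y+r*np.sin(t),z]) for t in a])],True,(0,0,255),1)
cv2.imwrite('pics/sc1.png',c)
T=tool();Rt=T[:3,:3]@R.from_rotvec([0,1.05,0]).as_matrix();G=np.array([.434,.275,.085]);X=G+.019*Rt[:,2]
for W in ([.48,-.1,.33],X+[0,0,.16],X): print(W,to_tool(W)[0])
```

```text
[0.48, -0.1, 0.33] [ 0.4029 -0.3456 -0.0988]
[0.4492 0.2814 0.2355] [ 0.5234 -0.7088 -0.0042]
[0.4492 0.2814 0.0755] [ 0.5233 -0.7087  0.1558]
```

View pics/sc1.png

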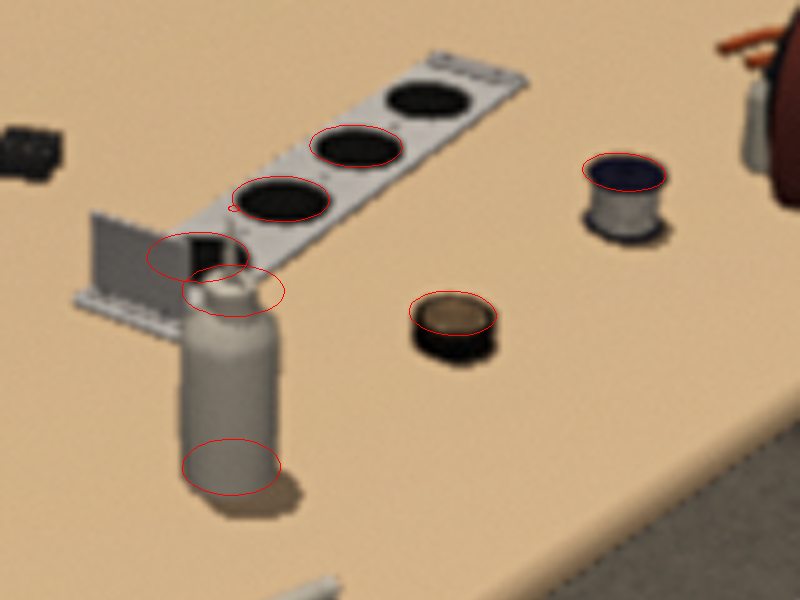

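The overlay agrees to about 3 mm, and the plate is at the pad_a-side (+y) end. Next I move to a waypoint, tilting forward so the nozzle clears the palm.

Call:
{"method": "jog_arm", "body": {"increments": [[0.085,0.4,-0.345,-0.1,0,0,0],[0.085,0.4,-0.345,-0.1,0,0,0],[0.085,0.4,-0.345,-0.1,0,0,0],[0.085,0.4,-0.345,-0.1,0,0,0],[0.085,0.4,-0.345,-0.1,0,0,0],[0.085,0.4,-0.345,-0.1,0,0,0],[0.085,0.4,-0.345,-0.1,0,0,0],[0.085,0.4,-0.345,-0.1,0,0,0],[0.085,0.4,-0.345,-0.1,0,0,0],[0.085,0.4,-0.345,-0.1,0,0,0],[0.085,0.4,-0.345,-0.1,0,0,0],[0.085,0.4,-0.345,-0.1,0,0,0],[0.085,0.4,-0.345,-0.1,0,0,0],[0.085,0.4,-0.345,-0.1,0,0,0],[0.085,0.4,-0.345,-0.1,0,0,0],[0.085,0.4,-0.345,-0.1,0,0,0]], "clamp_n": 30}}

```text
t: 1.68
tool_pos: [0.4774, -0.1018, 0.3311]
tool_rot: [3.078, 0.626, -0.001]
contact_force: [-1.1, 0.1, 0.7]
opening: 0.085
grip_force: 0.0
```

Call:
{"method": "jog_arm", "body": {"increments": [[0.085,0.12,-0.363,0,0,1.05,0],[0.085,0.12,-0.363,0,0,1.05,0],[0.085,0.12,-0.363,0,0,1.05,0],[0.085,0.12,-0.363,0,0,1.05,0],[0.085,0.12,-0.363,0,0,1.05,0],[0.085,0.12,-0.363,0,0,1.05,0],[0.085,0.12,-0.363,0,0,1.05,0],[0.085,0.12,-0.363,0,0,1.05,0],[0.085,0.12,-0.363,0,0,1.05,0],[0.085,0.12,-0.363,0,0,1.05,0],[0.085,0.12,-0.363,0,0,1.05,0],[0.085,0.12,-0.363,0,0,1.05,0],[0.085,0.12,-0.363,0,0,1.05,0]]}}

```text
t: 2.77
tool_pos: [0.4472, 0.2778, 0.3315]
tool_rot: [-2.509, -0.506, -1.453]
contact_force: [0.4, -0.0, -0.5]
opening: 0.0846
grip_force: 0.0
```

```bash
python3 -c "
from h import *
G=np.array([.434,.275,.085]);T=tool();print(T);X=G+.019*T[:3,2]
print(to_tool(X+[0,0,.1])[0],to_tool(X)[0],ctrl.get_obs()['q'])"
```

```text
[[ 0.4588  0.3876  0.7996  0.4472]
 [ 0.1933 -0.9218  0.336   0.2778]
 [ 0.8673  0.0004 -0.4978  0.3315]
 [ 0.      0.      0.      1.    ]]
[-0.1336 -0.0026  0.0804] [-0.2203 -0.0027  0.1302] [ 0.4288 -0.9104  2.3725 -0.0456  0.6304  1.6226]
```

Call:
{"method": "jog_arm", "body": {"increments": [[0.085,-0.04,-0.002,0.024,0,0,0],[0.085,-0.08,-0.002,0.048,0,0,0],[0.085,-0.12,-0.003,0.072,0,0,0],[0.085,-0.134,-0.003,0.08,0,0,0],[0.085,-0.134,-0.003,0.08,0,0,0]]}}

```text
t: 3.18
tool_pos: [0.4453, 0.279, 0.1642]
tool_rot: [-2.525, -0.507, -1.435]
contact_force: [-1.3, -1.3, -1.8]
opening: 0.0848
grip_force: 0.0
```

```bash
python3 -c "
from h import *
G=np.array([.434,.275,.085]);T=tool();X=G+.019*T[:3,2];print(T)
print(to_tool(X)[0],ctrl.get_obs()['q'])
im=get_image('scene')[:,:,::-1];cv2.imwrite('pics/s2.png',cv2.resize(im[130:290,150:350],(750,600)))"
```

```text
[[ 0.4722  0.3855  0.7928  0.4453]
 [ 0.1983 -0.9227  0.3306  0.279 ]
 [ 0.8589  0.0011 -0.5121  0.1642]
 [ 0.      0.      0.      1.    ]]
[-0.0742 -0.0008  0.0493] [ 0.4376 -0.7254  2.5569 -0.1327  0.2797  1.7189]
```

View pics/s2.png

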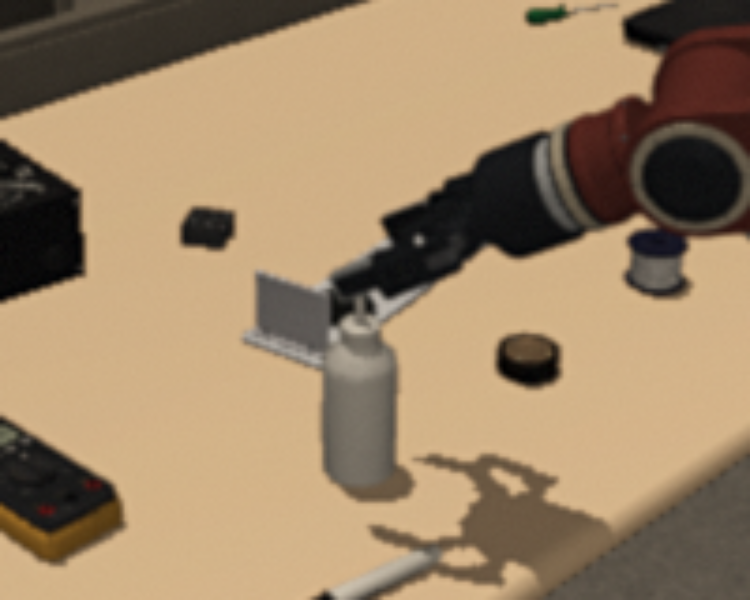

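At this tilt direction joint 3 is at its limit (2.557 of 2.58) above the bottle. I'll tilt sideways along the strip instead, with the approach heading +y. First I go up and turn upright.

Call:
{"method": "jog_arm", "body": {"increments": [[0.085,0.13,0,-0.075,0,-1.04,0],[0.085,0.13,0,-0.075,0,-1.04,0],[0.085,0.13,0,-0.075,0,-1.04,0],[0.085,0.13,0,-0.075,0,-1.04,0],[0.085,0.13,0,-0.075,0,-1.04,0],[0.085,0.13,0,-0.075,0,-1.04,0],[0.085,0.13,0,-0.075,0,-1.04,0],[0.085,0.13,0,-0.075,0,-1.04,0],[0.085,0.13,0,-0.075,0,-1.04,0],[0.085,0.13,0,-0.075,0,-1.04,0]]}}

```text
t: 4.07
tool_pos: [0.4514, 0.2831, 0.3288]
tool_rot: [-3.076, -0.622, -0.018]
contact_force: [-1.6, -0.6, -1.1]
opening: 0.0852
grip_force: 0.0
```

Add to h.py:
```python
def target(az,th,X,side=1):
    "relative shift and rotvec to a tool with z tilted th from down towards azimuth az; x along az side"
    T=tool();h=np.array([np.cos(az),np.sin(az),0]);z=np.array([0,0,-1])*np.cos(th)+h*np.sin(th)
    x=h*np.cos(th)+np.array([0,0,1])*np.sin(th);Rt=np.c_[x*side,np.cross(z,x*side),z]
    return T[:3,:3].T@(np.asarray(X)-T[:3,3]),R.from_matrix(T[:3,:3].T@Rt).as_rotvec()
AZ=np.arctan2(.2794,-.0545)
```

```bash
python3 -c "
from h import *
print(tool()[:3,3],ctrl.get_obs()['q'])
for s in (1,-1): print(target(AZ,0,[.46,.2,.33],s),target(AZ,1.05,[.434,.275,.24],s))"
```

```text
[0.4514 0.2831 0.3288] [ 0.4199 -0.2158  1.7058  0.0009  1.6399  1.592 ]
(array([-0.0243,  0.0799, -0.0015]), array([ 0.007 , -0.0105, -1.3646])) (array([-0.0202,  0.0008,  0.0886]), array([ 0.7175,  0.8659, -1.2242]))
(array([-0.0243,  0.0799, -0.0015]), array([-0.0111, -0.0074,  1.7769])) (array([-0.0202,  0.0008,  0.0886]), array([ 0.9131, -0.7567,  1.5994]))
```

Call:
{"method": "jog_arm", "body": {"increments": [[0.085,-0.024,0.08,0,0,0,-1.364],[0.085,-0.024,0.08,0,0,0,-1.364],[0.085,-0.024,0.08,0,0,0,-1.364],[0.085,-0.024,0.08,0,0,0,-1.364],[0.085,-0.024,0.08,0,0,0,-1.364],[0.085,-0.024,0.08,0,0,0,-1.364],[0.085,-0.024,0.08,0,0,0,-1.364],[0.085,-0.024,0.08,0,0,0,-1.364],[0.085,-0.024,0.08,0,0,0,-1.364],[0.085,-0.024,0.08,0,0,0,-1.364],[0.085,-0.024,0.08,0,0,0,-1.364],[0.085,-0.024,0.08,0,0,0,-1.364],[0.085,-0.024,0.08,0,0,0,-1.364]]}}

```text
t: 5.15
tool_pos: [0.4569, 0.1995, 0.3279]
tool_rot: [1.995, 2.417, 0.022]
contact_force: [-0.6, 0.0, 0.8]
opening: 0.085
grip_force: 0.0
```

Call:
{"method": "jog_arm", "body": {"increments": [[0.085,0,0,0,0,0.5,0],[0.085,0,0,0,0,0.5,0],[0.085,0,0,0,0,0.5,0],[0.085,0,0,0,0,0.5,0],[0.085,0,0,0,0,1,0],[0.085,0,0,0,0,1,0],[0.085,0,0,0,0,1,0],[0.085,0,0,0,0,1,0],[0.085,0,0,0,0,1,0],[0.085,0,0,0,0,1,0]]}}

```text
t: 5.98
tool_pos: [0.4567, 0.199, 0.3245]
tool_rot: [-1.431, -1.741, -0.79]
contact_force: [1.0, -0.8, 0.2]
opening: 0.0848
grip_force: 0.0
```

```bash
python3 -c "
from h import *
T=tool();print(T[:3,3],ctrl.get_obs()['q']);X=np.array([.434,.275,.085])+.019*T[:3,2]
print(target(AZ,1.0,X+[0,0,.12]),target(AZ,1.0,X))"
```

```text
[0.4567 0.199  0.3245] [-0.2128 -0.2256  1.9336  0.9291  1.8234 -0.3485]
(array([-0.0579, -0.0087,  0.1499]), array([ 0.0056, -0.0004,  0.0051])) (array([-0.1589, -0.0096,  0.2147]), array([ 0.0056, -0.0004,  0.0051]))
```

Call:
{"method": "jog_arm", "body": {"increments": [[0.085,-0.015,-0.003,0.038,0,0,0],[0.085,-0.03,-0.005,0.075,0,0,0],[0.085,-0.045,-0.007,0.112,0,0,0],[0.085,-0.058,-0.009,0.15,0,0,0],[0.085,-0.058,-0.009,0.15,0,0,0],[0.085,-0.09,-0.009,0.17,0,0,0],[0.085,-0.125,-0.009,0.193,0,0,0],[0.085,-0.159,-0.0096,0.2147,0,0,0],[0.085,-0.159,-0.0096,0.2147,0,0,0],[0.085,-0.159,-0.0096,0.2147,0,0,0]]}}

```text
t: 6.82
tool_pos: [0.431, 0.2925, 0.076]
tool_rot: [-1.426, -1.742, -0.79]
contact_force: [0.8, -0.2, 0.7]
opening: 0.0852
grip_force: 0.0
```

```bash
python3 -c "
from h import *
T=tool();X=np.array([.434,.275,.085])+.019*T[:3,2]
print(T[:3,3],target(AZ,1.0,X))
im=get_image('scene')[:,:,::-1];cv2.imwrite('pics/s3.png',cv2.resize(im[130:290,150:350],(750,600)))"
```

```text
[0.431  0.2925 0.076 ] (array([-0.0019, -0.0004, -0.0008]), array([ 0.0022, -0.0027,  0.0073]))
```

View pics/s3.png

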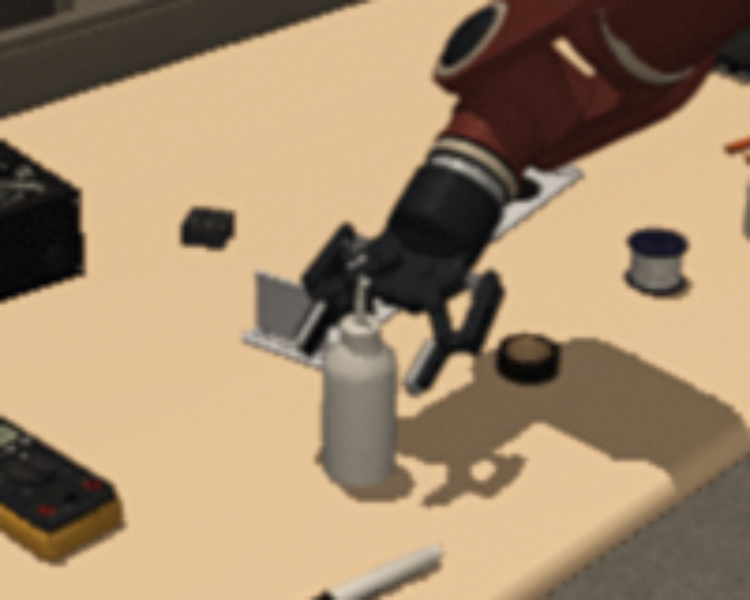

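```bash
python3 -c "
from h import *
p=camera_params('scene');T=tool()
f=lambda X:(proj(p,p['T'],X)-[150,130])*3.75
print(f(T[:3,3]),f([.434,.275,.085]),f([.434,.275,.0]),f([.434,.275,.161]))
for s in (.05,-.05):print(f(T[:3,3]+s*T[:3,1]-.013*T[:3,2]))
im=get_image('wrist')[:,:,::-1];cv2.imwrite('pics/w3.png',im)
im=get_image('top')[:,:,::-1];cv2.imwrite('pics/t3.png',cv2.resize(im[180:260,140:240],(750,600),interpolation=cv2.INTER_CUBIC))
u=proj(camera_params('top'),camera_params('top')['T'],T[:3,3]);print((u-[140,180])*7.5)
"
```

```text
[343.6484 379.4978] [360.2211 361.6043] [359.2334 461.118 ] [361.1567 267.3429]
[295.4428 342.9548]
[411.9488 386.5988]
[182.131  447.8946]
```

View pics/w3.png

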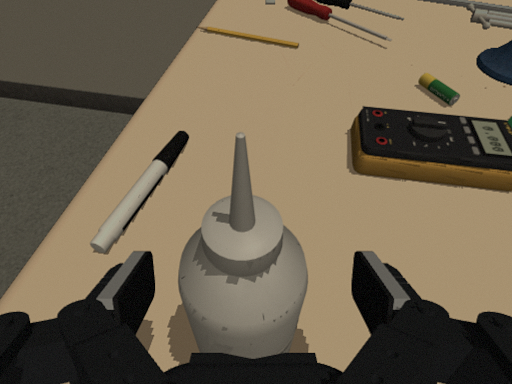

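View pics/t3.png

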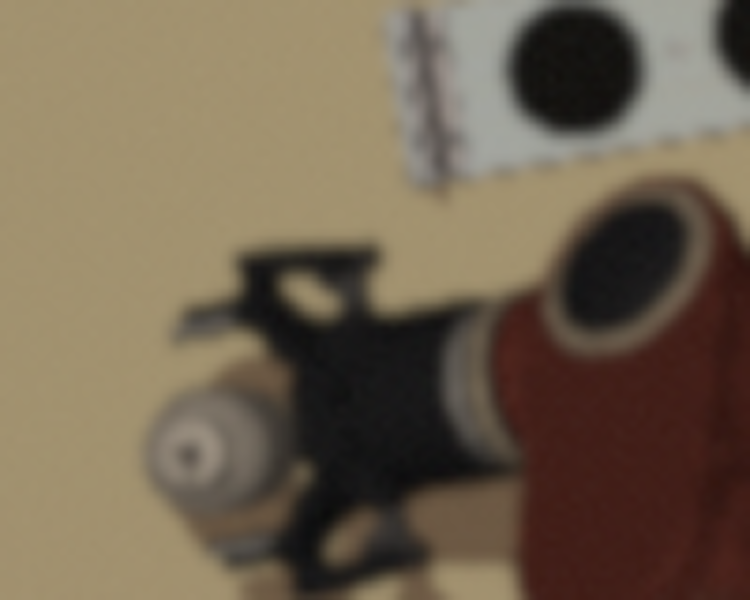

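The bottle stands between the fingers, with its axis at about x=243 against the tool centre at 253 in the wrist view. I shift 4 mm and close.

Call:
{"method": "jog_arm", "body": {"increments": [[0.085,0,-0.004,0,0,0,0],[0.07,0,-0.004,0,0,0,0],[0.05,0,-0.004,0,0,0,0],[0.045,0,-0.004,0,0,0,0],[0.045,0,-0.004,0,0,0,0],[0.045,0,-0.004,0,0,0,0],[0.045,0,-0.004,0,0,0,0],[0.045,0,-0.004,0,0,0,0],[0.045,0,-0.004,0,0,0,0],[0.045,0,-0.004,0,0,0,0]], "clamp_n": 40}}

```text
t: 7.8
tool_pos: [0.4279, 0.2914, 0.0767]
tool_rot: [-1.425, -1.742, -0.794]
contact_force: [-0.8, -2.6, 6.8]
opening: 0.0527
grip_force: 43.0
```

```bash
python3 -c "
from h import *
T=tool();im=get_image('wrist')[:,:,::-1];cv2.imwrite('pics/w4.png',im)
th=np.arccos(-T[2,2]);print(T,th)
d=np.array([.606-.434,.135-.275])
for P in ([0,0,.1],[*d,.1],[*d,.0095]): print(T[:3,:3].T@np.array(P))"
```

```text
[[-0.1125  0.9812 -0.157   0.4279]
 [ 0.5254  0.1928  0.8287  0.2914]
 [ 0.8434  0.0107 -0.5372  0.0767]
 [ 0.      0.      0.      1.    ]] 1.0037206884101146
[ 0.0843  0.0011 -0.0537]
[-0.0086  0.1428 -0.1967]
[-0.0849  0.1419 -0.1481]
```

View pics/w4.png

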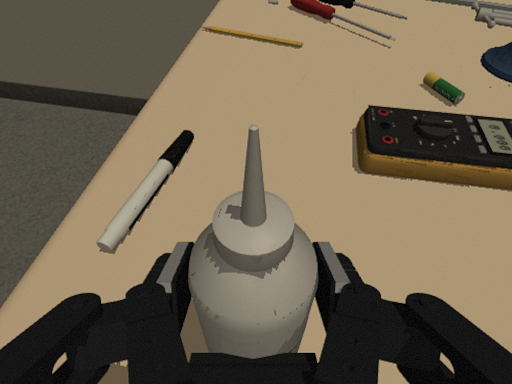

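Gripped and centred at x=253. I compute the bottle's position from the nozzle tip at wrist pixel (254,128).

```bash
python3 -c "
from h import *
p=camera_params('wrist');T=tool()
print(ray(p,T@p['tool_from_camera'],254,128,.161))
d=np.array([.175,-.14])
for P in ([0,0,.08],[*d,.08],[*d,.03],[*d,.0095]): print(T[:3,:3].T@np.array(P))"
```

```text
[0.431  0.2792 0.161 ]
[ 0.0675  0.0009 -0.043 ]
[-0.0258  0.1456 -0.1865]
[-0.0679  0.145  -0.1596]
[-0.0852  0.1448 -0.1486]
```

Call:
{"method": "jog_arm", "body": {"increments": [[0.045,0.025,0,-0.016,0,0,0],[0.045,0.05,0.001,-0.032,0,0,0],[0.045,0.067,0.001,-0.043,0,0,0],[0.045,0.067,0.001,-0.043,0,0,0]]}}

```text
t: 8.18
tool_pos: [0.4297, 0.2912, 0.1587]
tool_rot: [-1.425, -1.749, -0.799]
contact_force: [0.4, 0.3, -0.6]
opening: 0.0528
grip_force: 43.0
```

Call:
{"method": "jog_arm", "body": {"increments": [[0.045,-0.014,0.021,-0.021,0,0,0],[0.045,-0.028,0.043,-0.043,0,0,0],[0.045,-0.042,0.065,-0.065,0,0,0],[0.045,-0.056,0.086,-0.087,0,0,0],[0.045,-0.07,0.107,-0.108,0,0,0],[0.045,-0.084,0.129,-0.13,0,0,0],[0.045,-0.0943,0.1443,-0.1452,0,0,0],[0.045,-0.0943,0.1443,-0.1452,0,0,0],[0.045,-0.0943,0.1443,-0.1452,0,0,0]]}}

```text
t: 8.93
tool_pos: [0.6024, 0.1483, 0.1527]
tool_rot: [-1.428, -1.74, -0.79]
contact_force: [-1.2, 0.6, -1.9]
opening: 0.0524
grip_force: 43.6
```

```bash
python3 -c "
from h import *
p=camera_params('wrist');T=tool();z=T[2,3]
print(T,np.arccos(-T[2,2]))
G=T[:3,3]-.019*T[:3,2];print(G)
im=get_image('wrist')[:,:,::-1];cv2.imwrite('pics/w5.png',im)
for X in (np.array([.6030,.151,.1602]),): print(T[:3,3]-X)
"
```

```text
[[-0.1088  0.9814 -0.1579  0.6024]
 [ 0.5273  0.1917  0.8278  0.1483]
 [ 0.8427  0.0068 -0.5384  0.1527]
 [ 0.      0.      0.      1.    ]] 1.0022614627205966
[0.6054 0.1326 0.1629]
[-0.0006 -0.0027 -0.0075]
```

View pics/w5.png

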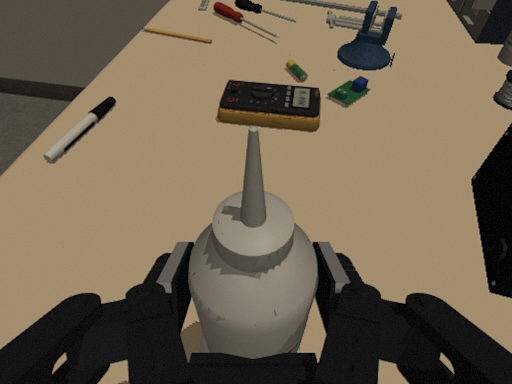

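Call:
{"method": "jog_arm", "body": {"increments": [[0.045,-0.02,0,0.013,0,0,0],[0.045,-0.04,0,0.0255,0,0,0],[0.045,-0.05,0,0.032,0,0,0],[0.045,-0.0565,0,0.036,0,0,0],[0.045,-0.0565,0,0.036,0,0,0],[0.045,-0.0565,0,0.036,0,0,0]]}}

```text
t: 9.48
tool_pos: [0.6028, 0.1497, 0.0884]
tool_rot: [-1.425, -1.743, -0.792]
contact_force: [0.2, -1.1, -1.8]
opening: 0.0526
grip_force: 43.4
```

Call:
{"method": "jog_arm", "body": {"increments": [[0.045,-0.001,0,0.0006,0,0,0],[0.045,-0.0018,0,0.0012,0,0,0],[0.045,-0.0018,0,0.0012,0,0,0]]}}

```text
t: 9.73
tool_pos: [0.6036, 0.1491, 0.0868]
tool_rot: [-1.426, -1.745, -0.793]
contact_force: [-0.2, -0.4, -2.5]
opening: 0.0527
grip_force: 43.4
```

Call:
{"method": "jog_arm", "body": {"increments": [[0.055,0,0,0,0,0,0],[0.06,0,0,0,0,0,0],[0.065,0,0,0,0,0,0],[0.075,0,0,0,0,0,0],[0.085,0,0,0,0,0,0],[0.085,0,0,0,0,0,0],[0.085,0,0,0,0,0,0]]}}

```text
t: 10.32
tool_pos: [0.6031, 0.1492, 0.0861]
tool_rot: [-1.426, -1.743, -0.792]
contact_force: [0.4, -0.4, -1.2]
opening: 0.0848
grip_force: 0.0
```

```bash
python3 -c "
from h import *
T=tool();print(T[:3,:3].T@np.array([0,0,.2]))
im=get_image('wrist')[:,:,::-1];cv2.imwrite('pics/w6.png',im)"
```

```text
[ 0.1685  0.002  -0.1077]
```

View pics/w6.png

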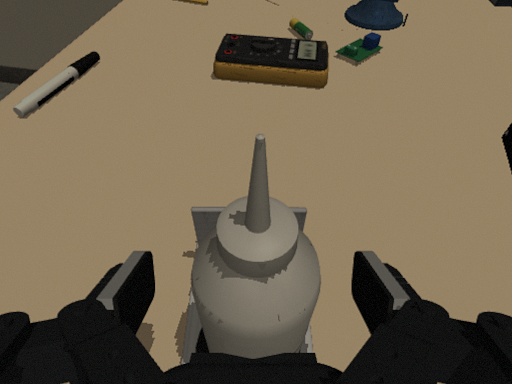

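The wash bottle is standing, released, on the plate-end pad. I rise and go to the flux bottle with the tool upright.

Call:
{"method": "jog_arm", "body": {"increments": [[0.085,0.034,0,-0.022,0,0,0],[0.085,0.068,0.001,-0.043,0,0,0],[0.085,0.102,0.001,-0.065,0,0,0],[0.085,0.135,0.002,-0.087,0,0,0],[0.085,0.168,0.002,-0.108,0,0,0],[0.085,0.168,0.002,-0.108,0,0,0]]}}

```text
t: 10.87
tool_pos: [0.6061, 0.1485, 0.2962]
tool_rot: [-1.423, -1.756, -0.805]
contact_force: [1.7, -0.3, 1.6]
opening: 0.085
grip_force: 0.0
```

```bash
python3 -c "
from h import *
print(target(AZ,0,[.442,-.245,.2]))"
```

```text
(array([-0.2677, -0.2395, -0.2491]), array([ 0.0224, -0.9982,  0.0145]))
```

Call:
{"method": "jog_arm", "body": {"increments": [[0.085,-0.268,-0.24,-0.249,0.015,-1,0.01],[0.085,-0.268,-0.24,-0.249,0.015,-1,0.01],[0.085,-0.268,-0.24,-0.249,0.015,-1,0.01],[0.085,-0.268,-0.24,-0.249,0.015,-1,0.01],[0.085,-0.268,-0.24,-0.249,0.015,-1,0.01],[0.085,-0.268,-0.24,-0.249,0.015,-1,0.01],[0.085,-0.268,-0.24,-0.249,0.015,-1,0.01],[0.085,-0.268,-0.24,-0.249,0.015,-1,0.01],[0.085,-0.268,-0.24,-0.249,0.015,-1,0.01],[0.085,-0.268,-0.24,-0.249,0.015,-1,0.01],[0.085,-0.268,-0.24,-0.249,0.015,-1,0.01],[0.085,-0.268,-0.24,-0.249,0.015,-1,0.01],[0.085,-0.268,-0.24,-0.249,0.015,-1,0.01],[0.085,-0.268,-0.24,-0.249,0.015,-1,0.01]]}}

```text
t: 12.03
tool_pos: [0.4371, -0.2444, 0.1917]
tool_rot: [-1.993, -2.42, 0.006]
contact_force: [-0.8, -0.3, -0.1]
opening: 0.0847
grip_force: 0.0
```

```bash
python3 -c "
from h import *
print(tool());print(target(AZ,0,[.442,-.245,.03]))
im=get_image('wrist')[:,:,::-1];cv2.imwrite('pics/w7.png',im)"
```

```text
[[-0.1914  0.9815 -0.0075  0.4371]
 [ 0.9815  0.1914  0.0012 -0.2444]
 [ 0.0026 -0.0071 -1.      0.1917]
 [ 0.      0.      0.      1.    ]]
(array([-0.0019,  0.0058,  0.1617]), array([-0.0071, -0.0026, -0.    ]))
```

View pics/w7.png

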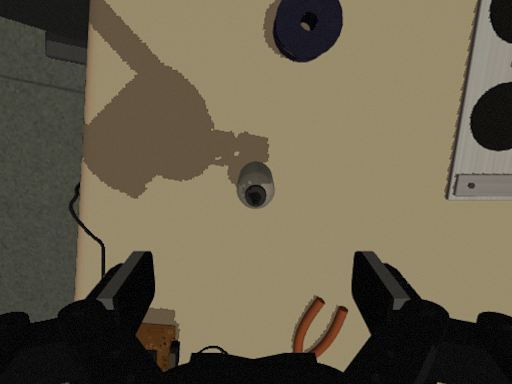

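The wrist view has the flux cap tip at (256,197) and the spool hub at (309,22).

```bash
python3 -c "
from h import *
p=camera_params('wrist');T=tool();C=T@p['tool_from_camera']
F=ray(p,C,256,196,.096);print(F,ray(p,C,309,23,.038))
for z in(.11,.026):print(z,target(AZ,0,[F[0],F[1],z]))"
```

```text
[ 0.4402 -0.2426  0.096 ] [ 0.4571 -0.1098  0.038 ]
0.11 (array([0.0008, 0.0036, 0.0819]), array([-0.007 , -0.0022,  0.0008]))
0.026 (array([0.0007, 0.0042, 0.1659]), array([-0.007 , -0.0022,  0.0008]))
```

Call:
{"method": "jog_arm", "body": {"increments": [[0.085,0.001,0.004,0.04,-0.007,0,0],[0.085,0.001,0.004,0.08,-0.007,0,0],[0.085,0.001,0.004,0.12,-0.007,0,0],[0.085,0.001,0.004,0.155,-0.007,0,0],[0.085,0.001,0.004,0.155,-0.007,0,0],[0.05,0.001,0.004,0.155,-0.007,0,0],[0.04,0.001,0.004,0.155,-0.007,0,0],[0.025,0.001,0.004,0.155,-0.007,0,0],[0.025,0.001,0.004,0.155,-0.007,0,0],[0.025,0.001,0.004,0.155,-0.007,0,0],[0.025,0.001,0.004,0.155,-0.007,0,0],[0.025,0.001,0.004,0.155,-0.007,0,0],[0.025,0.001,0.004,0.155,-0.007,0,0]], "clamp_n": 25}}

```text
t: 13.17
tool_pos: [0.4412, -0.2445, 0.0395]
tool_rot: [1.996, 2.422, 0.002]
contact_force: [-0.4, 0.1, 6.3]
opening: 0.0324
grip_force: 24.8
```

```bash
python3 -c "
from h import *
T=tool();print(T,T[:3,:3].T@np.array([.6244-T[0,3],.0419-T[1,3],0]))"
```

```text
[[-0.1911  0.9816  0.0031  0.4412]
 [ 0.9816  0.1911 -0.0012 -0.2445]
 [-0.0017  0.0028 -1.      0.0395]
 [ 0.      0.      0.      1.    ]] [0.2461 0.2346 0.0002]
```

Call:
{"method": "jog_arm", "body": {"increments": [[0.025,0,0,-0.04,0,0,0],[0.025,0,0,-0.08,0,0,0],[0.025,0.02,0.02,-0.1,0,0,0],[0.025,0.049,0.047,-0.1,0,0,0],[0.025,0.077,0.074,-0.1,0,0,0],[0.025,0.105,0.1,-0.1,0,0,0],[0.025,0.133,0.127,-0.1,0,0,0],[0.025,0.161,0.153,-0.1,0,0,0],[0.025,0.189,0.18,-0.1,0,0,0],[0.025,0.217,0.207,-0.1,0,0,0],[0.025,0.235,0.225,-0.1,0,0,0],[0.025,0.246,0.2345,-0.1,0,0,0],[0.025,0.246,0.2345,-0.1,0,0,0],[0.025,0.246,0.2345,-0.05,0,0,0],[0.025,0.246,0.2345,-0.02,0,0,0],[0.025,0.246,0.2345,-0.009,0,0,0],[0.025,0.246,0.2345,-0.009,0,0,0],[0.025,0.246,0.2345,-0.009,0,0,0]]}}

```text
t: 14.67
tool_pos: [0.6217, 0.042, 0.0457]
tool_rot: [-1.997, -2.421, 0.001]
contact_force: [-0.2, 0.0, 0.5]
opening: 0.0327
grip_force: 24.9
```

```bash
python3 -c "
from h import *
T=tool();print(T)
print(target(AZ,0,[.6244,.041,.0475]))"
```

```text
[[-0.1899  0.9818 -0.0025  0.6217]
 [ 0.9818  0.1899  0.0016  0.042 ]
 [ 0.0021 -0.0022 -1.      0.0457]
 [ 0.      0.      0.      1.    ]]
(array([-0.0015,  0.0025, -0.0018]), array([-0.0022, -0.0021, -0.0015]))
```

Call:
{"method": "jog_arm", "body": {"increments": [[0.025,-0.001,0.002,0.001,0,0,0],[0.025,-0.001,0.002,0.001,0,0,0],[0.034,-0.001,0.002,0.001,0,0,0],[0.04,-0.001,0.002,0.001,0,0,0],[0.05,-0.001,0.002,0.001,0,0,0],[0.07,-0.001,0.002,0.001,0,0,0],[0.07,-0.001,0.002,0.001,0,0,0],[0.07,-0.001,0.002,-0.02,0,0,0],[0.07,-0.001,0.002,-0.06,0,0,0],[0.085,-0.001,0.002,-0.1,0,0,0],[0.085,-0.001,0.002,-0.14,0,0,0],[0.085,-0.001,0.002,-0.14,0,0,0]]}}

```text
t: 15.67
tool_pos: [0.63, 0.0423, 0.1975]
tool_rot: [1.99, 2.416, 0.018]
contact_force: [0.6, 0.6, 1.7]
opening: 0.0855
grip_force: 0.0
```

```bash
python3 -c "
from h import *
print(target(AZ,0,[.4568,-.108,.14]))
im=get_image('wrist')[:,:,::-1];cv2.imwrite('pics/w8.png',im)"
```

```text
(array([-0.1142, -0.1997,  0.0545]), array([0.0163, 0.0021, 0.0001]))
```

View pics/w8.png

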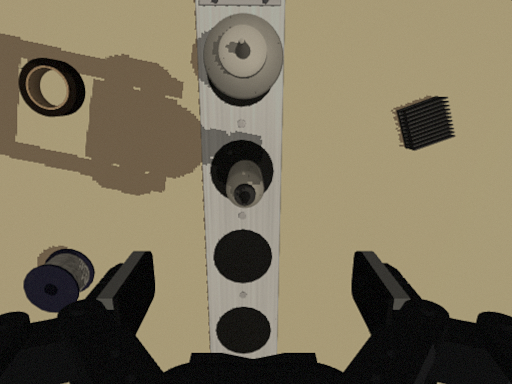

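Wash and flux stand on the first two pads. Wrist pixels: flux tip (245,196), wash tip (243,48), pads C (242,256) and D (243,329), spool hub (51,290), tape (51,87).

```bash
python3 -c "
from h import *
p=camera_params('wrist');T=tool();C=T@p['tool_from_camera']
for n,u,v,z in [('fl',245,196,.104),('wash',243,49,.169),('B',241.5,169,.008),('C',242.5,256,.008),('D',243.5,330,.008),('sp',51,290,.038),('tape',51,86,.019)]: print(n,ray(p,C,u,v,z))
print(proj(p,C,[.6244,.0419,.008]))"
```

```text
fl [0.6248 0.0443 0.104 ]
wash [0.6079 0.1324 0.169 ]
B [0.6206 0.043  0.008 ]
C [ 0.6389 -0.0503  0.008 ]
D [ 0.6572 -0.1422  0.008 ]
sp [ 0.4559 -0.1075  0.038 ]
tape [0.4402 0.0873 0.019 ]
[245.0918 170.7678]
```

Call:
{"method": "jog_arm", "body": {"increments": [[0.085,-0.02,-0.035,0.005,0.01,0,0],[0.085,-0.04,-0.07,0.02,0.016,0,0],[0.085,-0.06,-0.105,0.03,0.016,0,0],[0.085,-0.08,-0.14,0.04,0.016,0,0],[0.085,-0.1,-0.175,0.05,0.016,0,0],[0.085,-0.114,-0.2,0.055,0.016,0,0],[0.085,-0.114,-0.2,0.055,0.016,0,0],[0.085,-0.114,-0.2,0.055,0.016,0,0]]}}

```text
t: 16.38
tool_pos: [0.4486, -0.1079, 0.1292]
tool_rot: [-1.992, -2.411, 0.018]
contact_force: [-0.3, -0.4, -0.2]
opening: 0.0848
grip_force: 0.0
```

```bash
python3 -c "
from h import *
print(target(AZ,0,[.456,-.107,.005]))"
```

```text
(array([-0.0009,  0.0097,  0.1241]), array([-0.0182, -0.0036, -0.0028]))
```

Call:
{"method": "jog_arm", "body": {"increments": [[0.085,-0.001,0.008,0.03,-0.016,0,0],[0.085,-0.001,0.008,0.06,-0.016,0,0],[0.085,-0.001,0.008,0.09,-0.016,0,0],[0.085,-0.001,0.008,0.11,-0.016,0,0],[0.085,-0.001,0.008,0.122,-0.016,0,0],[0.085,-0.001,0.008,0.122,-0.016,0,0],[0.065,-0.001,0.008,0.122,-0.016,0,0],[0.055,-0.001,0.008,0.122,-0.016,0,0],[0.045,-0.001,0.008,0.122,-0.016,0,0],[0.045,-0.001,0.008,0.122,-0.016,0,0],[0.045,-0.001,0.008,0.122,-0.016,0,0],[0.045,-0.001,0.008,0.122,-0.016,0,0],[0.045,-0.001,0.008,0.122,-0.016,0,0]], "clamp_n": 45}}

```text
t: 17.47
tool_pos: [0.4578, -0.1076, 0.0106]
tool_rot: [1.997, 2.424, 0.004]
contact_force: [-0.3, 0.4, 5.5]
opening: 0.0527
grip_force: 48.7
```

```bash
python3 -c "
from h import *
T=tool();print(T,T[:3,:3].T@np.array([.641-T[0,3],-.051+.107-T[1,3]-.107,0]))"
```

```text
[[-0.1913  0.9815  0.0024  0.4578]
 [ 0.9815  0.1913  0.0011 -0.1076]
 [ 0.0006  0.0025 -1.      0.0106]
 [ 0.      0.      0.      1.    ]] [0.0206 0.1906 0.0005]
```

Call:
{"method": "jog_arm", "body": {"increments": [[0.045,0,0,-0.04,0,0,0],[0.045,0,0.01,-0.06,0,0,0],[0.045,0.004,0.04,-0.06,0,0,0],[0.045,0.008,0.075,-0.06,0,0,0],[0.045,0.012,0.11,-0.06,0,0,0],[0.045,0.016,0.145,-0.06,0,0,0],[0.045,0.02,0.175,-0.06,0,0,0],[0.045,0.0205,0.1905,-0.06,0,0,0],[0.045,0.0205,0.1905,-0.06,0,0,0],[0.045,0.0205,0.1905,-0.03,0,0,0],[0.045,0.0205,0.1905,-0.015,0,0,0],[0.045,0.0205,0.1905,-0.009,0,0,0],[0.045,0.0205,0.1905,-0.009,0,0,0],[0.045,0.0205,0.1905,-0.009,0,0,0]]}}

```text
t: 18.63
tool_pos: [0.6378, -0.0506, 0.0179]
tool_rot: [-1.995, -2.42, 0.001]
contact_force: [-3.3, 1.3, 4.7]
opening: 0.0524
grip_force: 52.4
```

```bash
python3 -c "
from h import *
T=tool();print(target(AZ,0,[.641,-.051,.0186]))"
```

```text
(array([-0.0011,  0.0031, -0.0007]), array([-0.0037, -0.0037, -0.0007]))
```

Call:
{"method": "jog_arm", "body": {"increments": [[0.055,0,0,0,0,0,0],[0.06,0,0,0,0,0,0],[0.07,0,0,0,0,0,0],[0.08,0,0,0,0,0,0],[0.08,0,0,0,0,0,0],[0.08,0,0,-0.03,0,0,0],[0.085,0,0,-0.07,0,0,0],[0.085,0,0,-0.11,0,0,0],[0.085,0,0,-0.15,0,0,0],[0.085,0,0,-0.19,0,0,0],[0.085,0,0,-0.19,0,0,0]]}}

```text
t: 19.55
tool_pos: [0.6444, -0.052, 0.2196]
tool_rot: [1.989, 2.414, 0.015]
contact_force: [0.9, -0.8, 2.3]
opening: 0.0852
grip_force: 0.0
```

```bash
python3 -c "
from h import *
T=tool();print(target(AZ,0,[.439,.087,.21]))"
```

```text
(array([ 0.1758, -0.1751,  0.006 ]), array([ 0.016 ,  0.0047, -0.    ]))
```

Call:
{"method": "jog_arm", "body": {"increments": [[0.085,0.028,-0.028,0,0,0,0],[0.085,0.056,-0.056,0,0.01,0,0],[0.085,0.084,-0.084,0,0.01,0,0],[0.085,0.112,-0.112,0,0.01,0,0],[0.085,0.14,-0.14,0.03,0.01,0,0],[0.085,0.168,-0.168,0.06,0.01,0,0],[0.085,0.176,-0.172,0.08,0.01,0,0],[0.085,0.176,-0.172,0.08,0.01,0,0],[0.085,0.176,-0.172,0.08,0.01,0,0]]}}

```text
t: 20.3
tool_pos: [0.4347, 0.0894, 0.1258]
tool_rot: [-1.989, -2.418, 0.015]
contact_force: [0.7, -1.0, 0.6]
opening: 0.085
grip_force: 0.0
```

```bash
python3 -c "
from h import *
T=tool();print(T[:3,3],target(AZ,0,[.439,.087,.003]))
im=get_image('wrist')[:,:,::-1];cv2.imwrite('pics/w9.png',im)"
```

```text
[0.4347 0.0894 0.1258] (array([-0.0035,  0.0055,  0.1228]), array([-0.0144, -0.0024,  0.0016]))
```

View pics/w9.png

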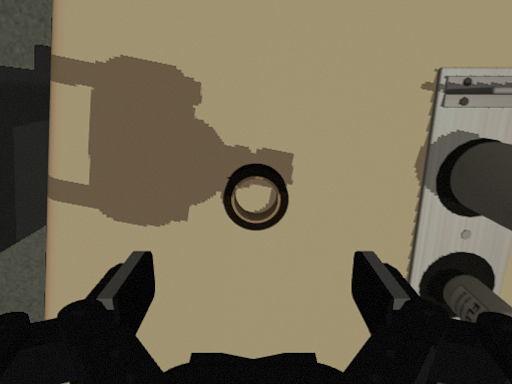

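```bash
python3 -c "
from h import *
p=camera_params('wrist');T=tool();F=ray(p,T@p['tool_from_camera'],256,196.5,.019);print(F,target(AZ,0,[F[0],F[1],.003]))"
```

```text
[0.4404 0.0862 0.019 ] (array([-0.0036,  0.004 ,  0.1252]), array([-0.0101, -0.0017,  0.0006]))
```

Call:
{"method": "jog_arm", "body": {"increments": [[0.085,-0.001,0.003,0.03,-0.014,0,0],[0.085,-0.001,0.004,0.06,-0.014,0,0],[0.085,-0.001,0.004,0.09,-0.014,0,0],[0.085,-0.001,0.004,0.11,-0.014,0,0],[0.085,-0.001,0.004,0.11,-0.014,0,0]]}}

```text
t: 20.77
tool_pos: [0.4389, 0.0879, 0.0157]
tool_rot: [-1.997, -2.421, -0.001]
contact_force: [-1.0, 0.3, -0.3]
opening: 0.0851
grip_force: 0.0
```

```bash
python3 -c "
from h import *
print(tool(),target(AZ,0,[.4395,.087,.002]))"
```

```text
[[-0.19    0.9818 -0.0021  0.4389]
 [ 0.9818  0.19    0.0024  0.0879]
 [ 0.0027 -0.0016 -1.      0.0157]
 [ 0.      0.      0.      1.    ]] (array([-0.001 ,  0.0004,  0.0136]), array([-0.0016, -0.0027, -0.0015]))
```

Call:
{"method": "jog_arm", "body": {"increments": [[0.085,-0.001,0,0.013,0,0,0],[0.085,-0.001,0,0.013,0,0,0],[0.065,-0.001,0,0.013,0,0,0],[0.055,-0.001,0,0.013,0,0,0],[0.045,-0.001,0,0.013,0,0,0],[0.045,-0.001,0,0.013,0,0,0],[0.045,-0.001,0,0.013,0,0,0],[0.045,-0.001,0,0.013,0,0,0],[0.045,-0.001,0,0.013,0,0,0],[0.045,-0.001,0,0.013,0,0,0]], "clamp_n": 25}}

```text
t: 21.6
tool_pos: [0.4419, 0.0877, 0.0072]
tool_rot: [1.995, 2.422, 0.009]
contact_force: [-0.7, -0.6, 5.9]
opening: 0.0498
grip_force: 25.6
```

```bash
python3 -c "
from h import *
T=tool();print(T,T[:3,:3].T@np.array([.659-T[0,3],-.143+.0875-.0865-T[1,3],0]))"
```

```text
[[-0.1915  0.9815  0.0065  0.4419]
 [ 0.9815  0.1915  0.0024  0.0877]
 [ 0.0011  0.0068 -1.      0.0072]
 [ 0.      0.      0.      1.    ]] [-0.2671  0.1691  0.0009]
```

Call:
{"method": "jog_arm", "body": {"increments": [[0.045,0,0,-0.04,0,0,0],[0.045,0,0,-0.08,0,0,0],[0.045,-0.02,0,-0.11,0,0,0],[0.045,-0.06,0,-0.11,0,0,0],[0.045,-0.1,0,-0.11,0,0,0],[0.045,-0.135,0.02,-0.11,0,0,0],[0.045,-0.17,0.04,-0.11,0,0,0],[0.045,-0.205,0.06,-0.11,0,0,0],[0.045,-0.235,0.085,-0.11,0,0,0],[0.045,-0.26,0.115,-0.11,0,0,0],[0.045,-0.267,0.145,-0.11,0,0,0],[0.045,-0.267,0.169,-0.11,0,0,0],[0.045,-0.267,0.169,-0.11,0,0,0],[0.045,-0.267,0.169,-0.075,0,0,0],[0.045,-0.267,0.169,-0.04,0,0,0],[0.045,-0.267,0.169,-0.02,0,0,0],[0.045,-0.267,0.169,-0.013,0,0,0],[0.045,-0.267,0.169,-0.013,0,0,0],[0.045,-0.267,0.169,-0.013,0,0,0]]}}

```text
t: 23.18
tool_pos: [0.6571, -0.142, 0.0189]
tool_rot: [1.997, 2.424, 0.007]
contact_force: [-0.3, 0.5, -0.5]
opening: 0.0492
grip_force: 27.4
```

```bash
python3 -c "
from h import *
T=tool();print(target(AZ,0,[.659,-.142,.0165]))"
```

```text
(array([-0.0004,  0.0019,  0.0024]), array([ 0.0041, -0.0017,  0.    ]))
```

Call:
{"method": "jog_arm", "body": {"increments": [[0.045,0,0.001,0.0015,0,0,0],[0.045,0,0.001,0.0025,0,0,0],[0.045,0,0.001,0.0025,0,0,0]]}}

```text
t: 23.43
tool_pos: [0.6585, -0.1419, 0.0164]
tool_rot: [1.996, 2.423, 0.007]
contact_force: [-0.1, 0.4, -0.8]
opening: 0.0491
grip_force: 27.4
```

Call:
{"method": "jog_arm", "body": {"increments": [[0.055,0,0,0,0,0,0],[0.06,0,0,0,0,0,0],[0.07,0,0,0,0,0,0],[0.08,0,0,0,0,0,0],[0.08,0,0,0,0,0,0],[0.08,0,0,-0.03,0,0,0],[0.085,0,0,-0.07,0,0,0],[0.085,-0.02,-0.02,-0.11,0,0,0],[0.085,-0.04,-0.05,-0.15,0,0,0],[0.085,-0.07,-0.08,-0.17,0,0,0],[0.085,-0.09,-0.11,-0.17,0,0,0],[0.085,-0.11,-0.13,-0.17,0,0,0],[0.085,-0.11,-0.13,-0.17,0,0,0]]}}

```text
t: 24.52
tool_pos: [0.5483, -0.2803, 0.1873]
tool_rot: [2.002, 2.416, 0.002]
contact_force: [0.8, -0.4, 0.0]
opening: 0.0853
grip_force: 0.0
```

Run:
```python
from h import *
ims=[get_image('top').astype(float) for _ in range(3)];im=np.mean(ims,0).astype('uint8')
cv2.imwrite('pics/t10.png',cv2.resize(im[145:215,180:320,::-1],None,fx=5,fy=5,interpolation=cv2.INTER_CUBIC))
```

```text
(no output)
```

View pics/t10.png

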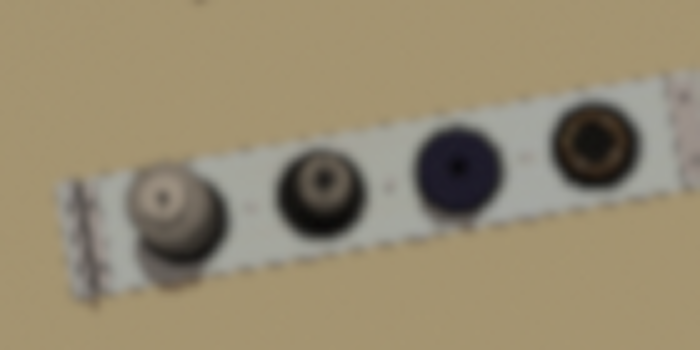

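The order is right. Top crop pixels: wash tip (162,197), flux tip (324,179), spool hub (459,168), tape (595,143). I check these against the pads.

Run:
```python
from h import *
p=camera_params('top')
for x,y,z,P in [(162,197,.169,(.606,.135)),(324,179,.104,(.6244,.0419)),(459,168,.046,(.6429,-.0515)),(595,143,.027,(.6605,-.1444))]:
    X=ray(p,p['T'],180+(x+.5)/5-.5,145+(y+.5)/5-.5,z)[:2];print(X,np.linalg.norm(X-P))
```

```text
[0.605  0.1356] 0.0011699958254481847
[0.6247 0.0386] 0.0033604776863063843
[ 0.6398 -0.0499] 0.0034330199928295484
[ 0.6604 -0.1423] 0.0021038375804942936
```

```bash
python3 -c "
from station import ctrl, ticket, get_image, camera_params
print(ticket.finish_job())"
```

```text
the job is handed in; nothing more can be done
None
```

The job is handed in: counting from the end plate, the pads hold the wash bottle, flux bottle, wire spool and tape roll, each measured within about 3.5 mm of its pad centre, finished at about 25 s of the 102 s allowed; the system did not return a verdict.

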